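# Clamp the new drawer runner to the torque click

### The arm

A 6-joint arm with a two-finger parallel gripper is mounted at the origin on the work surface. World frame = base frame: x ahead of the robot, y to its left, z up, the work surface at z = 0. Lengths are in m, angles in rad, forces in N, time in s.
With the tool pointing down it reaches from about 0.35 to 0.775 m from the base axis. Payload 7.3 kg.
Tool frame: the origin (TCP) lies between the finger pads; the fingertips stand 8 mm ahead of it and the grasp point (between the pads) lies 11 mm behind it (robot.nose_length is the distance from the TCP to the fingertips, in m); z points along the fingers, y is the line along which they close (so a half turn about z gives the same grasp; the last joint's range is limited). The gripper opens to 92 mm and grips with 3 to 60 N. Pads are 19 mm wide; open, the fingers measure 130 mm over their backs; the gripper's body (75 mm by 190 mm) begins 47 mm behind the grasp point.
Start: joints at [1.2, 0.342, 1.524, -0, 1.275, -0.146], TCP at [0.117, 0.512, 0.235] pointing down, gripper open.
Joint ranges: [-2.53, 2.53], [-0.77, 2.02], [0.04, 2.7], [-1, 4.14], [0.28, 2.66], [-3.11, 3.11]. Speed limits (rad/s): [2.57, 2.57, 3.14, 3.14, 3.14, 3.14].

### API

Orientations are given as [roll, pitch, yaw] about the fixed x, y, z axes, in that order (R = Rz(yaw) Ry(pitch) Rx(roll)).
In Python, from cell import robot gives the robot as it stands. The module is installed in compiled form; this text tells all that it offers.
- The arm moves only by the shell command python3 -m jog 'ROWS' [FORCE]. ROWS is JSON, a list that holds one entry, the list of rows, each a list of 5 numbers: the gripper's target within -1 to 1 (fully open at 1, half-way at 0, shut at -1), then the shift along the tool's x, y, z in m, then the turn about the tool's z in rad. A call has 1 to 5 rows; each row is the pose to reach, as a shift and turn from the pose commanded when the call began, along the tool's axes at that moment; what a row does not reach only later rows make up. A row lasts 1/12 s, in which the tool goes at most 41.7 mm and 7.16 degrees, less where a joint would pass 70% of its speed; a pose out of reach is approached as far as the arm can. A call with a gripper value outside its range is refused whole. The fingers move at their own pace and stop on an object; FORCE is the grip in N (left out, the last holds). Time passes only in rows, so rows that repeat a pose let the fingers close. It gives the time, the measured TCP pose, the force, the opening and the grip force at its end, in the units of the state.
- robot.observe(): the state, without advancing time (a new reading comes with each control period).
- robot.read_camera(name): name is "scene" or "top" or "wrist"; returns the picture (384x512x3 uint8, red, green, blue); there is no depth.
- robot.camera_model(name): a dict with "camera_matrix" (3x3 intrinsics, pixels), "position" and "attitude" of the camera in the world; the wrist camera has in their place "mount" (4x4, takes a point from camera to tool coordinates, whose origin is the TCP and whose axes are the flange's). Camera axes: x right, y down, z forward; pixel columns grow to the right and rows downward; lengths in m; the calibration is good to about 2 mm. A picture is of the moment at which its call begins: read the wrist's pose just before it. camera_model takes no time and is no camera call.
- robot.hand_in(): hands the job in; it is judged then, once.
The state is a dict: "time": time; "qpos": joint angles; "qvel": joint speeds; "joint_efforts": joint torques, N m; "tool_pos": TCP position; "tool_rot": TCP orientation; "contact_force": force on the tool from outside, world axes, zero at the start; "torque": the same for the moment, N m; "opening": finger opening in m; "grip_force": force on a finger pad.
Only numpy, scipy, OpenCV 4.12 (cv2) and the standard library are available. Lean on these libraries where they do the work, as an engineer would, in place of code of your own. Each camera call takes 0.05 s, during which the arm holds its last target. There are 200 camera calls.

### The job

Put the long pine runner into the jaw of the cast-iron bench clamp, flat on the anvil between the side fences, and push it gently, without ramming it, fully home against the steel stop. Then turn the wing knob clockwise until its slip clutch clicks once, stop before a second click, and let go with the runner held fast; leave everything else on the table and in the drawer where it is.

Things in the scene. Friction and masses are not known exactly. Their poses are not given: they have to be found in the camera images.
- runner: The new drawer runner: a straight plain pine strip 150 x 28 x 16 mm (x, y, z), 50 g or so, lying flat on the table. Origin at the centre of its underside, x along its length, z up. Both ends are alike: either may go in first.
- clamp: Cast-iron bench clamp, fixed, hooked over the drawer edge. Origin on the table (z = 0) under the screw axis; z up; the jaw opens to its -x side, so the runner goes in along +x. Base 150 x 90 x 12 mm. With the runner fully home its centre is at x = -40 mm, its underside at z = 40 mm, and its last 50 mm stick out in front of the anvil.
- jaw (a point): Middle of the back end of the clamp's anvil, where the stop face rises; axes as the clamp's. The flat anvil top, 44 mm wide, lies 40 mm above the table and reaches 100 mm from here in -x. Fences 10 mm high stand on it, inner faces at y = +-16 mm from the stop to x = -53 mm, flaring to about +-22 mm at x = -81 mm.
- bridge_top (a point): Top of the clamp's upper arm on the screw axis, 108 mm above the table. The arm is 36 mm wide, 26 mm thick, and ends 22 mm in front (-x) of the axis; behind, it joins the spine, which stands 45 to 70 mm behind the axis.
- stop: Steel stop plate at the back of the jaw, 10 x 32 x 30 mm, origin at its centre; its front face is 5 mm on the -x side of the origin. Axes as the clamp's. It is rigid.
- foot: Round steel pressing foot, 28 mm across, 6 mm thick, origin at the centre of its underside. It does not turn; it goes down 3.5 mm per radian of screw turn. At the start its underside is 3.4 to 6 mm above the top of a runner lying on the anvil. Its seat is a little springy: from first touch to the click the knob still turns some 0.3 to 0.9 rad.
- screw (a joint): Turn of the clamp screw in rad, clockwise from above positive, 0 as built; between 0 and 0.75 at the start. It turns stiffly (about 0.15 N m) and stays where it is left. A steel collar with a small pointer tab just under the knob turns with it. The knob stays at one height.
- knob (a joint): Slip of the wing knob on the screw (clutch), rad, clockwise positive; 0 = wing bar parallel to the collar's pointer. The knob carries the screw (creeping up to 0.12) until the torque climbs to 0.25 to 0.28 N m; past 0.2 the torque falls away to below 0.12 by 0.35: that drop is the click. From 0.5 it climbs again towards a second click at about 0.8. It does not slip anticlockwise.
- knob_grip (a point): Point on the vertical knob axis at the height to grip, 140 mm above the table, in the wing bar: a flat cast-iron bar 50 mm long (x of this frame), 10 mm thick (y), lower edge 122 mm and top 152 mm above the table. Pinch it across its thickness. In plan the bar's x axis is the clamp's x axis turned clockwise by screw + knob.
- offcut: Short pine offcut of the same section as the runner, 75 x 28 x 16 mm, to be left alone. Origin at the centre of its underside.
- drawer: Duck-egg blue pine drawer, fixed, 200 x 300 x 85 mm (x, y, z), open on top, behind the clamp (its +x side). Origin at the centre of its underside.
- snowflake: Tin snowflake cutter, 72 mm across, 36 mm high with its handle, in the drawer. Leave alone.
- doughnut: Chrome doughnut cutter, 72 mm across, 53 mm high with its handle, in the drawer. Leave alone.
- spoons: Pair of brass measuring spoons in the drawer, about 115 mm long. Leave alone.
- tin: Faded red lidded biscuit tin, 69 mm across, 77 mm high, in the drawer. Leave alone.
- brush: Pastry brush lying on the table on the left. Leave alone.
Mind the look-alikes: they are no part of the job. Leave any green or orange look-alike of the clamp alone. Leave any purple look-alike of the runner alone.

How it is judged:
By the outcome, as a careful person would: the job done as asked, in the order asked, and still so for the second after the job is handed in, with the robot touching nothing.
It also fails if it takes over 72 s, if anything falls off the work surface, if the arm or the gripper's body presses on something with over 40 N, if the wrist force passes 120 N, or if a joint passes its speed limit or range.

## Working session

There is one attempt and no reset: what is moved stays moved. The work goes in short steps, Python scripts to look and compute and a shell command to move; the robot and the scene stay as the last step left them, time stands still between calls to the robot, and variables do not carry over. Pictures are saved under pics/ and viewed, at most 10 in all, crops included, and the job is handed in when it is done.

```bash
mkdir -p pics; python3 - <<'E'
from cell import robot
import cv2,numpy as np
for n in("scene","top"):
    cv2.imwrite(f"pics/{n}0.png",robot.read_camera(n)[:,:,::-1]); m=robot.camera_model(n); print(n,m)
print(robot.camera_model("wrist"))
s=robot.observe();print(s)
E
```

```text
scene {'camera_matrix': array([[398.58898354,   0.        , 259.31261655],
       [  0.        , 398.58898354, 187.42027134],
       [  0.        ,   0.        ,   1.        ]]), 'position': array([ 1.08903307, -0.32855961,  1.10459117]), 'attitude': array([-2.57333726,  0.00467942,  1.08943745])}
top {'camera_matrix': array([[351.00730606,   0.        , 257.71073959],
       [  0.        , 351.00730606, 195.31672971],
       [  0.        ,   0.        ,   1.        ]]), 'position': array([ 0.28993803, -0.01836868,  1.12062401]), 'attitude': array([-2.93421447e+00, -2.37926434e-03, -1.54134951e+00])}
{'camera_matrix': array([[284.10369037,   0.        , 256.50434879],
       [  0.        , 284.10369037, 183.83291589],
       [  0.        ,   0.        ,   1.        ]]), 'mount': array([[ 2.40327972e-04, -9.68702071e-01, -2.48226188e-01,
         6.52622729e-02],
       [ 9.99999950e-01,  2.83300854e-04, -1.37399541e-04,
         1.10096958e-03],
       [ 2.03421911e-04, -2.48226142e-01,  9.68702091e-01,
        -1.49199945e-01],
       [ 0.00000000e+00,  0.00000000e+00,  0.00000000e+00,
         1.00000000e+00]])}
{'time': 0.1, 'qpos': array([ 1.20003194e+00,  3.42645808e-01,  1.52487428e+00,  2.70198453e-06,
        1.27538709e+00, -1.46011450e-01]), 'qvel': array([-0.00098635, -0.0006518 , -0.00367627, -0.00111914,  0.00070781,
        0.00045313]), 'joint_efforts': array([ 6.00265193e-04, -4.32002342e+01, -2.44692868e+01,  7.19414349e-02,
        5.25392150e-02, -4.16217597e-05]), 'tool_pos': array([0.1168681 , 0.51149179, 0.23413468]), 'tool_rot': array([-3.1402925e+00, -1.9381022e-04,  2.9168388e+00]), 'contact_force': array([0.59017293, 0.18785721, 0.65920552]), 'torque': array([ 0.01394595, -0.00074125, -0.02762219]), 'grip_force': 0.0, 'opening': 0.09180914731064307}
```

View pics/top0.png

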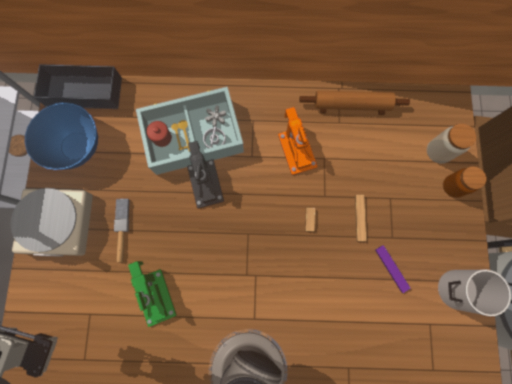

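View pics/scene0.png

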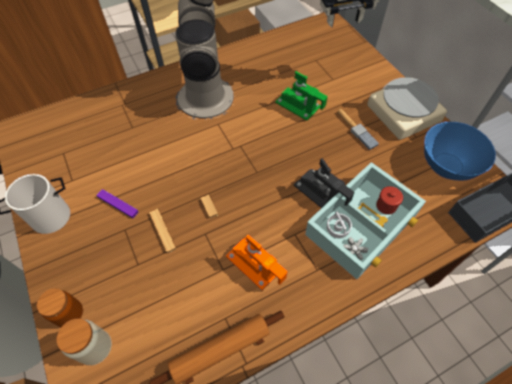

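Top view: candidates for the runner are long pine (361,218), short pine offcut (311,219) and purple (393,269). The long pine one fits. The clamp candidates are black (205,180), green (152,293) and orange (297,140). Black fits, because it is hooked on the drawer. I'll confirm both in a crop and measure.

```bash
cat > h.py <<'E'
import numpy as np,cv2
from scipy.spatial.transform import Rotation as R
from cell import robot
def cam(n,state=None):
    m=robot.camera_model(n);K=m["camera_matrix"]
    if n=="wrist":
        s=state or robot.observe();T=np.eye(4);T[:3,:3]=R.from_euler("xyz",s["tool_rot"]).as_matrix();T[:3,3]=s["tool_pos"];T=T@m["mount"]
        return K,T[:3,:3],T[:3,3]
    return K,R.from_euler("xyz",m["attitude"]).as_matrix(),np.array(m["position"])
def onplane(c,uv,z):
    K,Rm,p=c;uv=np.atleast_2d(np.array(uv,float));d=(Rm@np.linalg.inv(K)@np.c_[uv,np.ones(len(uv))].T).T
    return p+d*((z-p[2])/d[:,2])[:,None]
def proj(c,P):
    K,Rm,p=c;q=(K@Rm.T@(np.atleast_2d(P)-p).T).T;return q[:,:2]/q[:,2:]
E
python3 - <<'E'
from h import *
t=cv2.imread("pics/top0.png");s=cv2.imread("pics/scene0.png")
a=cv2.resize(t[135:215,175:255],(400,400),interpolation=3)
b=cv2.resize(t[180:260,295:375],(400,400),interpolation=3)
cv2.imwrite("pics/crop1.png",np.hstack([a,b]))
c=cam("top")
hsv=cv2.cvtColor(t,cv2.COLOR_BGR2HSV);print(hsv[218,361],hsv[218,340],hsv[180,205])
m=((hsv[:,:,2]>185)&(hsv[:,:,0]>8)&(hsv[:,:,0]<25)).astype(np.uint8);m[:,:295]=0;m[:,375:]=0;m[:185]=0;m[255:]=0
for k in cv2.findContours(m,0,1)[0]:
    if cv2.contourArea(k)<50: continue
    W=onplane(c,k[:,0],.016)[:,:2].astype(np.float32)*1000;print("pine",cv2.minAreaRect(W))
m=(hsv[:,:,2]<75).astype(np.uint8);m[:,:180]=0;m[:,230:]=0;m[:135]=0;m[215:]=0
for k in cv2.findContours(m,0,1)[0]:
    if cv2.contourArea(k)<50: continue
    print("dark",cv2.minAreaRect(k), cv2.boxPoints(cv2.minAreaRect(k)).round())
E
```

```text
[ 15 128 203] [ 14 151 142] [10 40 57]
pine ((452.3671569824219, -183.7624053955078), (22.265899658203125, 67.82819366455078), 89.79518127441406)
pine ((461.2259521484375, -343.6219787597656), (144.33209228515625, 22.690053939819336), 0.2999298870563507)
dark ((206.9038543701172, 179.0192413330078), (51.38242721557617, 24.122283935546875), 78.69007110595703) [[190. 156.]
 [214. 151.]
 [224. 202.]
 [200. 207.]]
```

View pics/crop1.png

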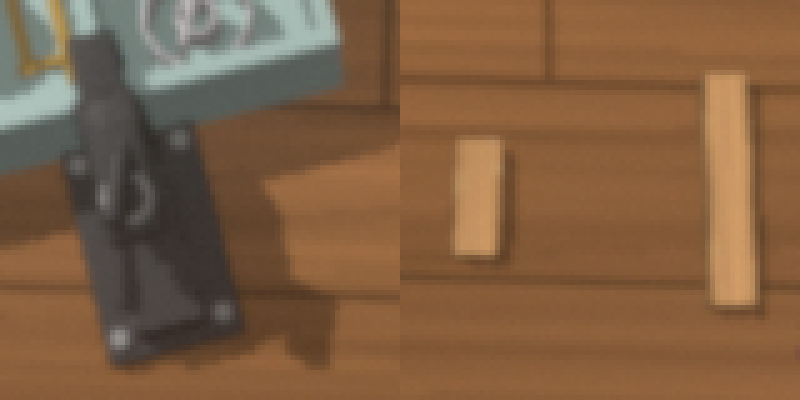

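The crop confirms both. The black clamp is hooked on the drawer and has its jaw facing the robot (base corner screws at about (199,203), (219,197), (191,168), (211,163) in the full picture). The long pine strip is the runner, at (0.461, -0.344) with yaw about 0. I'll fly over the clamp first and look at it with the wrist camera.

```bash

python3 -m jog '[[[1,-0.147,-0.1,0,0],[1,-0.147,-0.1,0,0],[1,-0.147,-0.1,0,0],[1,-0.147,-0.1,0,0],[1,-0.147,-0.1,0,0]]]'
python3 -m jog '[[[1,-0.147,-0.1,0,0],[1,-0.147,-0.1,0,0],[1,-0.147,-0.1,0,0],[1,-0.147,-0.1,0,0],[1,-0.147,-0.1,0,0]]]'
python3 -m jog '[[[1,-0.147,-0.102,0,-0.224],[1,-0.147,-0.102,0,-0.224],[1,-0.147,-0.102,0,-0.224],[1,-0.147,-0.102,0,-0.224],[1,-0.147,-0.102,0,-0.224]]]'
python3 - <<'E'
from h import *
s=robot.observe();im=robot.read_camera("wrist");cv2.imwrite("pics/w1.png",im[:,:,::-1])
np.save("w1.npy",np.r_[s["tool_pos"],s["tool_rot"]]);print(s["tool_pos"],s["tool_rot"],s["qpos"])
t=cam("top");P=onplane(t,[[175+119/5,135+338/5],[175+222/5,135+312/5],[175+78/5,135+163/5],[175+179/5,135+138/5]],.013);print(P.round(4),P.mean(0))
E
```

```text
time: 0.52
tool_pos: [0.2405, 0.378, 0.2344]
tool_rot: [-3.14, 0.001, 2.914]
contact_force: [0.2, 1.2, 0.1]
opening: 0.092
grip_force: 0.0
time: 0.93
tool_pos: [0.362, 0.248, 0.2346]
tool_rot: [-3.141, 0.001, 2.913]
contact_force: [0.3, 0.8, 0.6]
opening: 0.092
grip_force: 0.0
time: 1.35
tool_pos: [0.4818, 0.1166, 0.2344]
tool_rot: [-3.141, 0.001, 3.139]
contact_force: [0.1, 0.7, 0.1]
opening: 0.0915
grip_force: 0.0
[0.48178519 0.11657849 0.23440753] [-3.14103584e+00  6.35307181e-04  3.13906957e+00] [ 8.30485006e-02  2.88423029e-01  1.60281702e+00 -6.41863750e-04
  1.24976727e+00 -1.48502220e+00]
[[0.4934 0.1741 0.013 ]
 [0.5124 0.109  0.013 ]
 [0.6092 0.2085 0.013 ]
 [0.6282 0.1433 0.013 ]] [0.56080984 0.15870442 0.013     ]
```

View pics/w1.png

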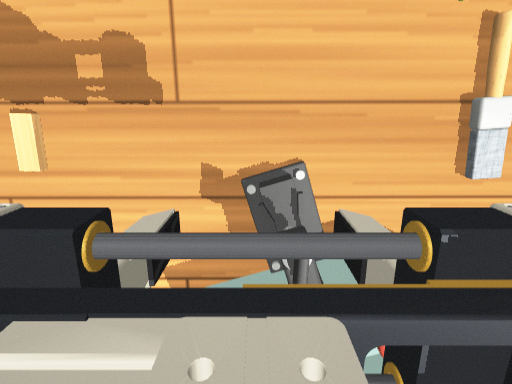

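Wrist view: the clamp base is at (285,210), half hidden by the fingers, with the image's down direction along +x. I'll move the tool further forward and turn it to the clamp's yaw (about 0.287), so the camera looks straight at the knob and jaw.

```bash

python3 -m jog '[[[1,-0.188,0.075,0,-0.287],[1,-0.188,0.075,0,-0.287],[1,-0.188,0.075,0,-0.287],[1,-0.188,0.075,0,-0.287],[1,-0.188,0.075,0,-0.287]]]' 30
python3 -m jog '[[[1,0,0,0,0],[1,0,0,0,0]]]'
python3 - <<'E'
from h import *
s=robot.observe();im=robot.read_camera("wrist");cv2.imwrite("pics/w2.png",im[:,:,::-1])
np.save("w2.npy",np.r_[s["tool_pos"],s["tool_rot"]]);print(s["tool_pos"],s["tool_rot"],s["qpos"])
cv2.imwrite("pics/w2c.png",cv2.resize(im[0:256,128:440,::-1],None,fx=2.4,fy=2.34,interpolation=2))
E
```

```text
time: 1.82
tool_pos: [0.669, 0.196, 0.234]
tool_rot: [3.141, -0.0, -2.855]
contact_force: [0.2, -0.3, 0.8]
opening: 0.0919
grip_force: 0.0
time: 1.98
tool_pos: [0.6678, 0.1954, 0.2315]
tool_rot: [3.141, -0.004, -2.854]
contact_force: [-0.8, 1.0, -0.1]
opening: 0.0922
grip_force: 0.0
[0.66781756 0.19535981 0.23147716] [ 3.14080315 -0.00405869 -2.85433737] [ 1.74424472e-01  6.79015678e-01  9.67986815e-01  3.28359643e-04
  1.49871194e+00 -1.68364986e+00]
```

View pics/w2c.png

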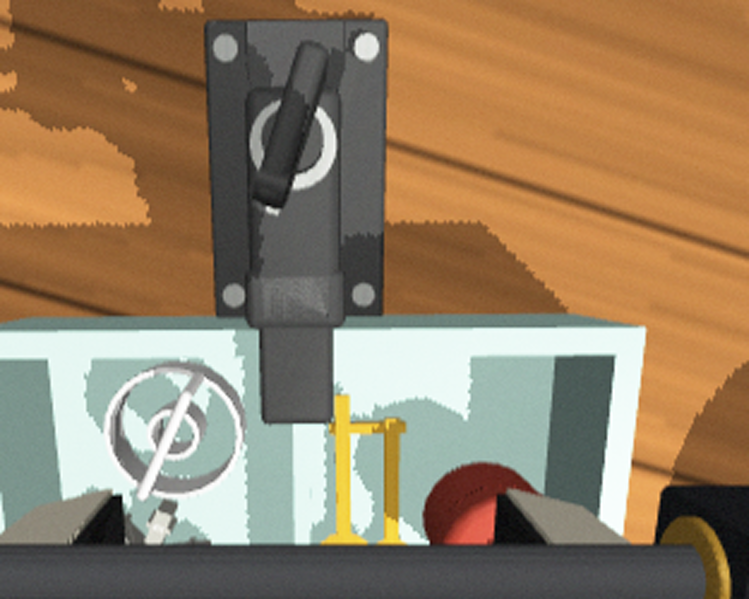

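Crop: the wing bar's top face runs from (313,43) to (271,180), with its lit collar ring centred at (293,143). Base screws are at (225,47), (367,46), (234,295) and (363,295), and the drawer is behind. Next I turn these into positions.

```bash
cat > m.py <<'E'
from h import *
a=np.load("w2.npy");s={"tool_pos":a[:3],"tool_rot":a[3:]};c=cam("wrist",s)
f=lambda L:np.array(L,float)/[2.4,2.34]+[128,0]
B=onplane(c,f([[225,47],[367,46],[234,295],[363,295]]),.014);print("screws",B.round(4));ctr=B.mean(0)
e1=B[2]-B[0];e2=B[3]-B[1];e3=B[1]-B[0];e4=B[3]-B[2]
print([np.linalg.norm(x) for x in(e1,e2,e3,e4)],[np.arctan2(x[1],x[0]) for x in (e1,e2)],[np.arctan2(-x[0],x[1]) for x in (e3,e4)],ctr)
K=onplane(c,f([[313,43],[271,180],[293,112]]),.152);print("bar",K.round(4),np.linalg.norm(K[0]-K[1]),np.arctan2(*(K[1]-K[0])[[1,0]]))
print("collar",onplane(c,f([[293,143]]),.118))
A=onplane(c,f([[248,88],[340,88],[247,276],[343,276]]),.108);print("arm top",A.round(4),np.linalg.norm(A[1]-A[0]))
D=onplane(c,f([[0,332],[645,326]]),.085);d=D[1]-D[0];print("drawer edge",D.round(4),np.arctan2(-d[0],d[1]))
E
python3 m.py
```

```text
screws [[0.5178 0.1094 0.014 ]
 [0.4978 0.1752 0.014 ]
 [0.6334 0.1447 0.014 ]
 [0.6141 0.21   0.014 ]]
[np.float64(0.1209288540647278), np.float64(0.12137781251072748), np.float64(0.06880934182381876), np.float64(0.06810189665702582)] [np.float64(0.2969227080041135), np.float64(0.29107151578608714)] [np.float64(0.2940734097306142), np.float64(0.28748173300184166)] [0.5657868  0.15983162 0.014     ]
bar [[0.5424 0.1602 0.152 ]
 [0.5845 0.1588 0.152 ]
 [0.563  0.1599 0.152 ]] 0.042097969771086555 -0.03188931413259268
collar [[0.56666402 0.16016369 0.118     ]]
arm top [[0.5514 0.1384 0.108 ]
 [0.5419 0.1706 0.108 ]
 [0.6178 0.1561 0.108 ]
 [0.6072 0.192  0.108 ]] 0.03361995525666862
drawer edge [[0.6723 0.0584 0.085 ]
 [0.5909 0.3243 0.085 ]] 0.2969439898319047
```

Clamp axis is about (0.5655, 0.160) and yaw 0.293. Screw spacing (121 x 68 mm), arm width (34 mm) and drawer edge (0.297) all agree. The bar's yaw is -0.03, so the screw is at about 0.32. Now a look at the runner from above.

```bash

python3 -m jog '[[[1,0.08,-0.17,0,0],[1,0.08,-0.17,0,0],[1,0.08,-0.17,0,0],[1,0.08,-0.17,0,0],[1,0.08,-0.17,0,0]]]' >/dev/null
python3 -m jog '[[[1,0.08,-0.17,0,0],[1,0.08,-0.17,0,0],[1,0.08,-0.17,0,0],[1,0.08,-0.17,0,0],[1,0.08,-0.17,0,0]]]' >/dev/null
python3 -m jog '[[[1,0.074,-0.139,0,0.288],[1,0.074,-0.139,0,0.288],[1,0.074,-0.139,0,0.288],[1,0.074,-0.139,0,0.288],[1,0.074,-0.139,0,0.288]]]'
python3 -m jog '[[[1,0,0,0,0],[1,0,0,0,0],[1,0,0,0,0]]]'
python3 - <<'E'
from h import *
s=robot.observe();im=robot.read_camera("wrist")[:,:,::-1];cv2.imwrite("pics/w3.png",im)
print(s["tool_pos"],s["tool_rot"],s["qpos"])
c=cam("wrist",s);hsv=cv2.cvtColor(im,cv2.COLOR_BGR2HSV)
print(proj(c,[.461,-.344,.016]))
u,v=proj(c,[.461,-.344,.016])[0].astype(int);print(hsv[v,u],hsv[v,u+40])
h=hsv[v,u].astype(int)
m=(np.abs(hsv.astype(int)-h).max(2)<14).astype(np.uint8)
for k in cv2.findContours(m,0,1)[0]:
    if cv2.contourArea(k)<400: continue
    r=cv2.minAreaRect(onplane(c,k[:,0],.016)[:,:2].astype(np.float32)*1000);print(r,k[:,0].min(0),k[:,0].max(0))
E
```

```text
time: 3.28
tool_pos: [0.575, -0.3371, 0.2355]
tool_rot: [-3.139, -0.0, 3.133]
contact_force: [-0.2, -0.1, -0.8]
opening: 0.0916
grip_force: 0.0
time: 3.53
tool_pos: [0.5784, -0.3298, 0.2355]
tool_rot: [3.141, 0.001, 3.141]
contact_force: [-0.1, 0.8, -0.2]
opening: 0.0919
grip_force: 0.0
[ 0.57840535 -0.32983465  0.23549553] [3.14134632e+00 5.62438998e-04 3.14127362e+00] [-6.33500475e-01  6.10396712e-01  1.08176242e+00  5.35345136e-04
  1.44912589e+00 -2.20404273e+00]
[[244.14188835  66.31372434]]
[ 26  80 255] [ 15 151 226]
((455.1780700683594, -185.7124786376953), (20.641565322875977, 72.76101684570312), 88.12970733642578) [364  28] [387  93]
((465.6922302246094, -343.4287414550781), (147.57289123535156, 25.424823760986328), 0.12507249414920807) [233   2] [255 132]
```

Runner at (0.4655, -0.343), yaw 0, size 148 x 25 mm, which fits. I'll grasp it 48 mm behind its centre, with the fingers partly open to stay clear of the purple strip.

```bash

python3 -m jog '[[[0.3,0.161,-0.0136,0,0],[0.3,0.161,-0.0136,0,0],[0.3,0.161,-0.0136,0.05,0],[0.3,0.161,-0.0136,0.1,0],[0.3,0.161,-0.0136,0.14,0]]]'
python3 -m jog '[[[0.3,0,0,0,0],[0.3,0,0,0.03,0],[0.3,0,0,0.055,0],[0.3,0,0,0.07,0],[0.3,0,0,0.07,0]]]'
python3 -m jog '[[[0.3,0,0,0,0],[0.3,0,0,0,0]]]'
python3 - <<'E'
from h import *
s=robot.observe();print(s["tool_pos"],s["tool_rot"],s["opening"],s["contact_force"])
im=robot.read_camera("wrist")[:,:,::-1];cv2.imwrite("pics/w4.png",im)
E
```

```text
time: 4.0
tool_pos: [0.4278, -0.3435, 0.1373]
tool_rot: [-3.138, 0.003, 3.14]
contact_force: [1.9, 0.4, -0.9]
opening: 0.0636
grip_force: 0.0
time: 4.42
tool_pos: [0.4295, -0.3424, 0.0644]
tool_rot: [3.139, -0.002, 3.142]
contact_force: [-1.1, 0.4, -0.7]
opening: 0.0597
grip_force: 0.0
time: 4.58
tool_pos: [0.4306, -0.3445, 0.0678]
tool_rot: [-3.139, 0.002, 3.141]
contact_force: [-0.3, -0.5, -0.1]
opening: 0.0597
grip_force: 0.0
[ 0.4306236  -0.34446191  0.06777122] [-3.13939154e+00  2.33063424e-03  3.14098675e+00] 0.05972108490011338 [-0.3286248  -0.45016278 -0.10502077]
```

View pics/w4.png

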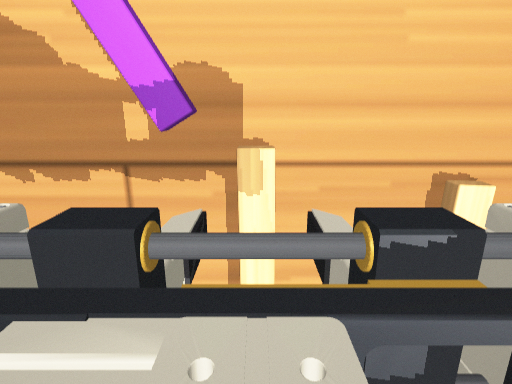

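The runner lies straight and centred between the fingers (tail edge at (255,150)), and the purple strip is well clear. Go down and grip.

```bash

python3 -m jog '[[[0.3,0.013,0.001,0.02,0],[0.3,0.013,0.001,0.045,0],[0.3,0.013,0.001,0.057,0],[0.3,0.013,0.001,0.057,0],[0.3,0.013,0.001,0.057,0]]]' 35
python3 -m jog '[[[-0.7,0,0,0,0],[-0.7,0,0,0,0],[-0.7,0,0,0,0],[-0.7,0,0,0,0],[-0.7,0,0,0,0]]]' 35
python3 -m jog '[[[-0.7,0,0,0,0],[-0.7,0,0,-0.03,0],[-0.7,0,0,-0.06,0],[-0.7,0,0,-0.08,0],[-0.7,0,0,-0.08,0]]]'
```

```text
time: 5.05
tool_pos: [0.4167, -0.3435, 0.0099]
tool_rot: [-3.14, 0.001, 3.14]
contact_force: [1.2, -0.4, -0.1]
opening: 0.0595
grip_force: 0.0
time: 5.47
tool_pos: [0.4161, -0.343, 0.009]
tool_rot: [-3.141, 0.0, 3.14]
contact_force: [-0.8, -0.2, 0.9]
opening: 0.0312
grip_force: 0.1
time: 5.88
tool_pos: [0.4177, -0.3448, 0.0929]
tool_rot: [-3.136, 0.005, 3.14]
contact_force: [0.2, -0.2, -0.7]
opening: 0.0277
grip_force: 35.0
```

```bash

python3 -m jog '[[[-0.7,0.01,0.03,-0.02,0],[-0.7,0.01,0.07,-0.02,0],[-0.7,0.015,0.11,-0.02,0],[-0.7,0.02,0.15,-0.02,0],[-0.7,0.025,0.19,-0.02,0]]]' >/dev/null
python3 -m jog '[[[-0.7,0.005,0.04,0,0],[-0.7,0.01,0.08,0,0],[-0.7,0.015,0.12,0,0],[-0.7,0.018,0.16,0,0],[-0.7,0.02,0.19,0,0]]]'
python3 -m jog '[[[-0.7,0.003,0.03,0,-0.08],[-0.7,0.005,0.05,0,-0.18],[-0.7,0.008,0.064,0,-0.293],[-0.7,0.008,0.064,0,-0.293],[-0.7,0.008,0.064,0,-0.293]]]'
python3 -m jog '[[[-0.7,0,0,0,0],[-0.7,0,0,0,0]]]'
python3 - <<'E'
from h import *
s=robot.observe();print(s["tool_pos"],s["tool_rot"],s["opening"])
for n in ("scene","wrist"): cv2.imwrite(f"pics/{n}5.png",robot.read_camera(n)[:,:,::-1])
a=cv2.imread("pics/scene5.png");b=cv2.imread("pics/wrist5.png")
cv2.imwrite("pics/c5.png",np.hstack([cv2.resize(a[80:240,200:360],(400,400),interpolation=2),cv2.resize(b[50:250,156:356],(400,400),interpolation=2)]))
E
```

```text
time: 6.72
tool_pos: [0.37, 0.0396, 0.1083]
tool_rot: [3.141, -0.001, 3.14]
contact_force: [0.1, -0.4, -0.1]
opening: 0.0276
grip_force: 35.0
time: 7.13
tool_pos: [0.3632, 0.1014, 0.1083]
tool_rot: [3.141, -0.001, -2.851]
contact_force: [-0.4, -0.2, -0.2]
opening: 0.0277
grip_force: 35.0
time: 7.3
tool_pos: [0.3638, 0.1003, 0.1086]
tool_rot: [-3.142, -0.0, -2.854]
contact_force: [-0.1, 0.1, 0.1]
opening: 0.0276
grip_force: 35.0
[0.36383378 0.10034066 0.10857418] [-3.14156638e+00 -2.83492340e-04 -2.85357775e+00] 0.02760732530511092
```

View pics/c5.png

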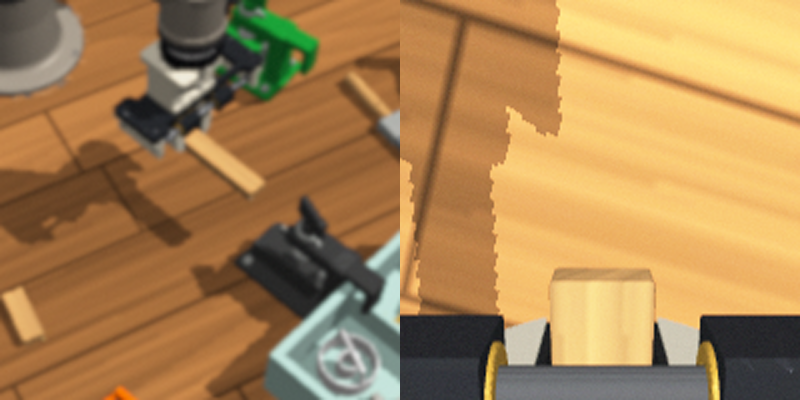

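The runner is held straight and level (tail edge at crop (550–655,275)), aimed at the jaw. The green clamp is close to the gripper's left side, so I'll check that clearance before going lower.

```bash
python3 - <<'E'
from h import *
t=cv2.imread("pics/top0.png");hsv=cv2.cvtColor(t,cv2.COLOR_BGR2HSV)
m=((hsv[:,:,0]>50)&(hsv[:,:,0]<75)&(hsv[:,:,1]>150)).astype(np.uint8)
k=max(cv2.findContours(m,0,1)[0],key=cv2.contourArea)[:,0];c=cam("top")
o=np.array([.5655,.160]);y=.293;u=np.array([np.cos(y),np.sin(y)]);n=np.array([-u[1],u[0]])
for z in(.012,.11,.15):
    P=onplane(c,k,z)[:,:2]-o;S=np.c_[P@u,P@n]*1000;h=cv2.convexHull(S.astype(np.float32))[:,0];print(z);print(h.round()[::3].tolist())
E
```

```text
0.012
[[-373.0, 226.0]]
0.11
[[-367.0, 198.0]]
0.15
[[-365.0, 186.0]]
```

```bash
python3 - <<'E'
from h import *
t=cv2.imread("pics/top0.png").astype(int)
m=(t[:,:,1]>t[:,:,2]+40)&(t[:,:,1]>t[:,:,0]+30);m[:,:110]=0;m[:,190:]=0;m[:250]=0
v,w=np.nonzero(m);k=np.c_[w,v];print(len(k),k.min(0),k.max(0));c=cam("top")
o=np.array([.5655,.160]);y=.293;u=np.array([np.cos(y),np.sin(y)]);n=np.array([-u[1],u[0]])
for z in(.012,.11,.15):
    P=onplane(c,k,z)[:,:2]-o;S=np.c_[P@u,P@n]*1000;h=cv2.convexHull(S.astype(np.float32))[:,0];print(z,h.round()[::2].tolist())
E
```

```text
988 [129 262] [172 325]
0.012 [[-196.0, 268.0], [-198.0, 284.0], [-206.0, 289.0], [-256.0, 289.0], [-316.0, 282.0], [-334.0, 280.0], [-390.0, 260.0], [-389.0, 242.0], [-380.0, 197.0], [-350.0, 187.0], [-265.0, 197.0], [-197.0, 262.0]]
0.11 [[-206.0, 236.0], [-208.0, 251.0], [-218.0, 256.0], [-298.0, 251.0], [-324.0, 248.0], [-382.0, 234.0], [-383.0, 229.0], [-382.0, 212.0], [-375.0, 171.0], [-347.0, 163.0], [-296.0, 169.0], [-269.0, 172.0], [-208.0, 231.0]]
0.15 [[-211.0, 223.0], [-212.0, 237.0], [-217.0, 241.0], [-263.0, 242.0], [-324.0, 234.0], [-379.0, 221.0], [-381.0, 214.0], [-373.0, 167.0], [-354.0, 152.0], [-321.0, 155.0], [-271.0, 161.0], [-212.0, 218.0]]
```

Green is over 150 mm to the side, so the 95 mm gripper half-width clears it. Lower, then advance the nose onto the front of the anvil.

```bash

python3 -m jog '[[[-0.7,0,-0.001,0.03,-0.005],[-0.7,0,-0.001,0.055,-0.005],[-0.7,0,-0.001,0.056,-0.005],[-0.7,0,-0.001,0.056,-0.005],[-0.7,0,-0.001,0.056,-0.005]]]'
python3 -m jog '[[[-0.7,-0.01,0,0,0],[-0.7,-0.02,0,0,0],[-0.7,-0.03,0,0,0],[-0.7,-0.03,0,0,0],[-0.7,-0.03,0,0,0]]]'
python3 - <<'E'
from h import *
s=robot.observe();print(s["tool_pos"],s["tool_rot"],s["contact_force"],s["torque"])
im=robot.read_camera("scene")[:,:,::-1];cv2.imwrite("pics/s6.png",im)
cv2.imwrite("pics/s6c.png",cv2.resize(im[130:240,260:400],(700,550),interpolation=2))
E
```

```text
time: 7.82
tool_pos: [0.3645, 0.1, 0.0535]
tool_rot: [-3.142, 0.001, -2.846]
contact_force: [-0.3, 0.2, -0.9]
opening: 0.0277
grip_force: 35.0
time: 8.23
tool_pos: [0.3934, 0.109, 0.0538]
tool_rot: [-3.141, 0.002, -2.845]
contact_force: [-0.7, -0.2, 0.0]
opening: 0.0277
grip_force: 35.0
[0.39337305 0.10897637 0.05379242] [-3.14119669e+00  2.02751104e-03 -2.84536571e+00] [-0.73390026 -0.22740305  0.04474427] [ 0.02845722  0.02549752 -0.04292441]
```

View pics/s6c.png

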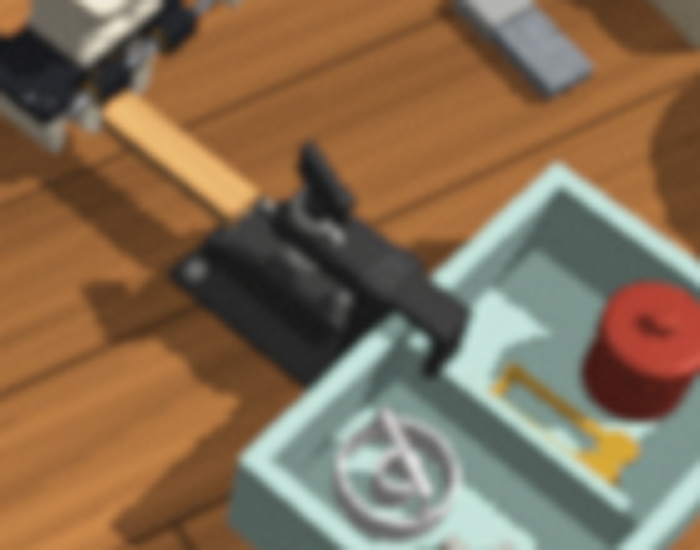

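The nose is at the anvil mouth (crop (245,205)), lined up between the fences. Lower by feel.

```bash

for z in 1 2 3; do :; done
python3 -m jog '[[[-0.7,0,-0.0005,0.001,0],[-0.7,0,-0.0005,0.002,0],[-0.7,0,-0.0005,0.002,0]]]' | grep -E "pos|force"
python3 -m jog '[[[-0.7,0,0,0.0005,0],[-0.7,0,0,0.001,0],[-0.7,0,0,0.001,0]]]'| grep -E "pos|force"
python3 -m jog '[[[-0.7,0,0,0.0005,0],[-0.7,0,0,0.001,0],[-0.7,0,0,0.001,0]]]'| grep -E "pos|force"
```

```text
tool_pos: [0.3924, 0.1083, 0.0507]
contact_force: [0.0, -0.2, -0.4]
grip_force: 35.0
tool_pos: [0.3927, 0.1085, 0.0496]
contact_force: [-0.2, -0.1, 0.4]
grip_force: 35.0
tool_pos: [0.3928, 0.1085, 0.0487]
contact_force: [0.5, -0.6, 0.5]
grip_force: 35.0
```

```bash

python3 -m jog '[[[-0.7,0,0,0.0005,0],[-0.7,0,0,0.001,0],[-0.7,0,0,0.001,0]]]' | grep -E "pos|force"
python3 -c "
from h import *
print(robot.observe()['torque'],robot.observe()['tool_rot'])"
python3 -m jog '[[[-0.7,0,0,0.0005,0],[-0.7,0,0,0.001,0],[-0.7,0,0,0.001,0]]]'| grep -E "pos|force"
python3 -c "
from h import *
print(robot.observe()['torque'],robot.observe()['tool_rot'])"
```

```text
tool_pos: [0.3928, 0.1085, 0.0478]
contact_force: [-0.9, 0.0, 2.5]
grip_force: 35.0
[ 0.0458036  -0.00263542  0.0056761 ] [ 3.14150209e+00  7.48916430e-05 -2.84538411e+00]
tool_pos: [0.3928, 0.1085, 0.0468]
contact_force: [-2.1, -0.2, 3.2]
grip_force: 35.0
[-0.04587495 -0.04386336 -0.05565143] [ 3.14154298e+00  7.85494629e-05 -2.84543443e+00]
```

Contact at TCP z about 0.048, i.e. the runner is down on the anvil. Ease off slightly and slide forward.

```bash

python3 -m jog '[[[-0.7,-0.005,0,-0.0008,0],[-0.7,-0.012,0,-0.0008,0],[-0.7,-0.02,0,-0.0008,0],[-0.7,-0.025,0,-0.0008,0],[-0.7,-0.03,0,-0.0008,0]]]' | grep -E "pos|force"
python3 -m jog '[[[-0.7,-0.005,0,0,0],[-0.7,-0.01,0,0,0],[-0.7,-0.015,0,0,0],[-0.7,-0.02,0,0,0],[-0.7,-0.025,0,0,0]]]' | grep -E "pos|force"
python3 -c "
from h import *
s=robot.observe();print(s['torque'],s['tool_rot']);d=s['tool_pos'][:2]-[.5655,.160];print(d@[.957,.289],d@[-.289,.957])"
```

```text
tool_pos: [0.4224, 0.1175, 0.0475]
contact_force: [-2.5, -0.2, 2.9]
grip_force: 35.0
tool_pos: [0.4453, 0.1245, 0.0476]
contact_force: [-5.0, -2.9, 6.8]
grip_force: 35.0
[-0.21627477  0.60053269 -0.06545892] [ 3.14139681e+00 -1.31083621e-03 -2.84535647e+00]
-0.1253069158607699 0.00081046759327581
```

```bash

python3 -m jog '[[[-0.7,0,0,-0.0008,0],[-0.7,0,0,-0.0008,0],[-0.7,0,0,-0.0008,0]]]' | grep -E "pos|force"
python3 -m jog '[[[-0.7,-0.004,0,0,0],[-0.7,-0.008,0,0,0],[-0.7,-0.012,0,0,0],[-0.7,-0.016,0,0,0],[-0.7,-0.018,0,0,0]]]' | grep -E "pos|force"
python3 -c "
from h import *
s=robot.observe();print(s['torque'],s['tool_rot']);d=s['tool_pos'][:2]-[.5655,.160];print(d@[.957,.289],d@[-.289,.957])"
```

```text
tool_pos: [0.4461, 0.1247, 0.0483]
contact_force: [0.5, -0.6, 0.4]
grip_force: 35.0
tool_pos: [0.4632, 0.1299, 0.0484]
contact_force: [-3.4, -1.7, 4.2]
grip_force: 35.0
[-0.16059954  0.37849904 -0.03515387] [ 3.14155630e+00  2.10776853e-04 -2.84537965e+00]
-0.1065620700733367 0.0007667662028368205
```

```bash

python3 -m jog '[[[-0.7,-0.002,0,-0.0005,0],[-0.7,-0.004,0,-0.0005,0],[-0.7,-0.006,0,-0.0005,0],[-0.7,-0.008,0,-0.0005,0],[-0.7,-0.009,0,-0.0005,0]]]' | grep -E "pos|force"
python3 -m jog '[[[-0.7,-0.001,0,0,0],[-0.7,-0.002,0,0,0],[-0.7,-0.003,0,0,0]]]' | grep -E "pos|force"
python3 -m jog '[[[-0.7,-0.001,0,0,0],[-0.7,-0.002,0,0,0]]]' | grep -E "pos|force"
python3 -c "
from h import *
s=robot.observe();print(s['torque'],s['tool_rot']);d=s['tool_pos'][:2]-[.5655,.160];print(d@[.957,.289],d@[-.289,.957])"
```

```text
tool_pos: [0.4717, 0.1325, 0.0488]
contact_force: [1.1, -1.7, 0.2]
grip_force: 35.0
tool_pos: [0.4741, 0.1333, 0.0488]
contact_force: [-0.4, -1.0, 0.3]
grip_force: 35.0
tool_pos: [0.4761, 0.1339, 0.0489]
contact_force: [-1.2, -1.0, -0.1]
grip_force: 35.0
[-0.16293857  0.11656174 -0.08815618] [ 3.14153744e+00 -4.14240171e-05 -2.84542008e+00]
-0.09312133050071363 0.0008169910563498848
```

```bash

for i in a; do
python3 -m jog '[[[-0.7,-0.0007,0,0,0],[-0.7,-0.0015,0,0,0]]]' | grep -E "pos|contact"
python3 -m jog '[[[-0.7,-0.0005,0,0,0],[-0.7,-0.001,0,0,0]]]' | grep -E "pos|contact"
python3 -m jog '[[[-0.7,-0.0005,0,0,0],[-0.7,-0.001,0,0,0]]]' | grep -E "pos|contact"
python3 -m jog '[[[-0.7,-0.0005,0,0,0],[-0.7,-0.001,0,0,0]]]' | grep -E "pos|contact"
done
```

```text
tool_pos: [0.4775, 0.1343, 0.0489]
contact_force: [-0.8, -1.8, -0.4]
tool_pos: [0.4785, 0.1346, 0.0489]
contact_force: [-1.5, -1.4, -0.9]
tool_pos: [0.479, 0.1348, 0.0488]
contact_force: [-2.2, -2.7, 0.5]
tool_pos: [0.479, 0.1348, 0.0487]
contact_force: [-6.6, -5.1, 4.6]
```

It stalls at x = 0.479 with about 8 N axial force. That is s = -0.090, as predicted for fully home. Release with that light preload, rise and inspect.

```bash

python3 -m jog '[[[0.0,0,0,0,0],[0.0,0,0,0,0],[0.0,0,0,0,0],[0.0,0,0,0,0]]]' | grep -E "pos|contact|open"
python3 -m jog '[[[0.3,0,0,-0.03,0],[0.3,0,0,-0.06,0],[0.3,0,0,-0.1,0],[0.3,0,0,-0.14,0],[0.3,0,0,-0.18,0]]]' >/dev/null
python3 -m jog '[[[0.3,-0.04,0,0,0],[0.3,-0.08,0,0,0],[0.3,-0.12,0,0,0],[0.3,-0.16,0,0,0],[0.3,-0.19,0,0,0]]]' 
python3 -m jog '[[[0.3,0,0,0,0],[0.3,0,0,0,0],[0.3,0,0,0,0]]]' >/dev/null
python3 - <<'E'
from h import *
s=robot.observe();im=robot.read_camera("wrist")[:,:,::-1];cv2.imwrite("pics/w7.png",im)
np.save("w7.npy",np.r_[s["tool_pos"],s["tool_rot"]]);print(s["tool_pos"],s["tool_rot"],s["qpos"])
c=cam("wrist",s);
print(proj(c,[[.5655,.160,.152],[.5655-.115*.957,.160-.115*.289,.056]]))
cv2.imwrite("pics/w7c.png",cv2.resize(im[0:256,128:440],None,fx=2.4,fy=2.34,interpolation=2))
E
```

```text
tool_pos: [0.4808, 0.1354, 0.049]
contact_force: [-0.3, -0.3, -0.4]
opening: 0.0452
time: 13.7
tool_pos: [0.6644, 0.1915, 0.2285]
tool_rot: [3.141, 0.001, -2.845]
contact_force: [0.4, -0.5, 0.2]
opening: 0.0596
grip_force: 0.0
[0.6615495  0.19060254 0.22827977] [ 3.14130385e+00 -1.25056919e-03 -2.84522794e+00] [ 1.69258707e-01  6.62638883e-01  1.00667991e+00  1.28556750e-04
  1.47355095e+00 -1.69791471e+00]
[[254.3506648   60.92714142]
 [255.27821725 -50.02795381]]
```

View pics/w7c.png

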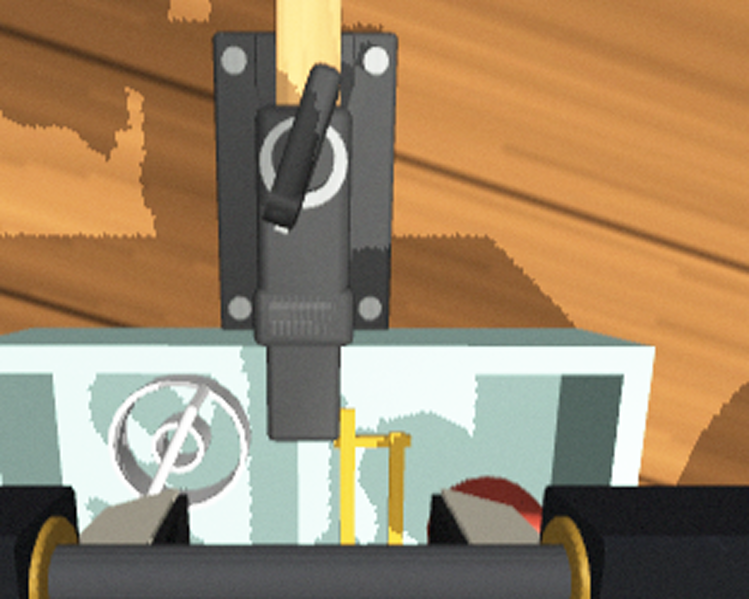

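The runner lies centred under the arm at crop (307,50). The wing bar's top runs (325,66)–(281,200), and the collar centre is at (304,162). Now I compute the knob axis and check the runner's tail in the top view.

```bash
python3 - <<'E'
from h import *
a=np.load("w7.npy");s={"tool_pos":a[:3],"tool_rot":a[3:]};c=cam("wrist",s)
f=lambda L:np.array(L,float)/[2.4,2.34]+[128,0]
B=onplane(c,f([[234,60],[376,61],[240,307],[369,308]]),.014);print("base",B.mean(0), np.arctan2(*(B[2]-B[0])[[1,0]]),np.arctan2(*(B[3]-B[1])[[1,0]]))
K=onplane(c,f([[325,66],[281,200]]),.152);print("bar",K.round(4),K.mean(0),np.arctan2(*(K[1]-K[0])[[1,0]]))
print("collar",onplane(c,f([[304,162]]),.118))
A=onplane(c,f([[258,106],[351,106]]),.108).mean(0);print("axis from arm",A+.022*np.array([.957,.289,0]))
r=onplane(c,f([[277,50],[341,50]]),.056);print("runner mid/width",r.mean(0),np.linalg.norm(r[0]-r[1]))
for P in (r.mean(0),B.mean(0)):
    d=P[:2]-[.5655,.160];print(d@[.957,.289],d@[-.289,.957])
t=robot.read_camera("top")[:,:,::-1];hsv=cv2.cvtColor(t,cv2.COLOR_BGR2HSV)
m=((hsv[:,:,2]>185)&(hsv[:,:,0]>8)&(hsv[:,:,0]<25)).astype(np.uint8);m[:,:185]=0;m[:,235:]=0;m[:190]=0;m[245:]=0
for k in cv2.findContours(m,0,1)[0]:
    if cv2.contourArea(k)<20: continue
    W=onplane(cam("top"),k[:,0],.056)[:,:2]-[.5655,.160];print("top-view s range",(W@[.957,.289]).min(),(W@[.957,.289]).max(),cv2.boundingRect(k))
E
```

```text
base [0.56591599 0.15982648 0.014     ] 0.29587635964616193 0.29050943371488597
bar [[0.5427 0.1599 0.152 ]
 [0.584  0.1583 0.152 ]] [0.56332231 0.15909896 0.152     ] -0.0378671086971862
collar [[0.56659712 0.16034595 0.118     ]]
axis from arm [0.56766542 0.16075214 0.108     ]
runner mid/width [0.51440675 0.14628464 0.056     ] 0.027186235265622943
-0.05285997512612432 0.0016403520533635348
0.0003479529766422471 -0.0002862840253526806
top-view s range -0.11815790092589486 -0.03838353155164329 (202, 190, 13, 25)
```

The runner is home (tail s about -0.115 after the top camera's known offset) and 1.6 mm off centre, inside the fences. Go over the knob and turn the tool to the bar (world yaw about -0.035).

```bash

python3 -m jog '[[[0.3,0.04,-0.0012,0,0.1],[0.3,0.08,-0.0012,0,0.2],[0.3,0.1007,-0.0012,0,0.331],[0.3,0.1007,-0.0012,0,0.331],[0.3,0.1007,-0.0012,0,0.331]]]' >/dev/null
python3 -m jog '[[[0.3,0,0,0,0],[0.3,0,0,0.02,0],[0.3,0,0,0.04,0],[0.3,0,0,0.05,0],[0.3,0,0,0.05,0]]]'
python3 -m jog '[[[0.3,0,0,0,0],[0.3,0,0,0,0]]]'
```

```text
time: 14.88
tool_pos: [0.5654, 0.16, 0.1763]
tool_rot: [-3.141, -0.004, 3.108]
contact_force: [0.1, 0.6, 1.1]
opening: 0.0594
grip_force: 0.0
time: 15.05
tool_pos: [0.567, 0.1603, 0.1798]
tool_rot: [3.141, 0.002, 3.107]
contact_force: [-0.2, 0.0, -0.6]
opening: 0.0595
grip_force: 0.0
```

```bash

python3 -m jog '[[[0.3,-0.0005,0,0.02,0],[0.3,-0.0005,0,0.035,0],[0.3,-0.0005,0,0.048,0],[0.3,-0.0005,0,0.048,0],[0.3,-0.0005,0,0.048,0]]]'
python3 -m jog '[[[-1,0,0,0,0],[-1,0,0,0,0],[-1,0,0,0,0],[-1,0,0,0,0],[-1,0,0,0,0]]]' 55
python3 -m jog '[[[-1,0,0,0,0],[-1,0,0,0,0],[-1,0,0,0,0],[-1,0,0,0,0],[-1,0,0,0,0]]]'
python3 -c "
from h import *
s=robot.observe();print(s['torque'],s['qpos'])"
```

```text
time: 15.47
tool_pos: [0.567, 0.1602, 0.1316]
tool_rot: [3.141, 0.001, 3.107]
contact_force: [0.1, 0.5, -0.5]
opening: 0.0596
grip_force: 0.0
time: 15.88
tool_pos: [0.5668, 0.1601, 0.1314]
tool_rot: [3.141, 0.001, 3.107]
contact_force: [0.7, -0.6, -0.5]
opening: 0.0311
grip_force: 0.0
time: 16.3
tool_pos: [0.5668, 0.1588, 0.1322]
tool_rot: [-3.14, 0.001, 3.107]
contact_force: [-3.3, -5.8, 9.6]
opening: 0.0097
grip_force: 56.1
[-0.99062788  0.54001574 -0.07790138] [ 0.14409248  0.55130382  1.48474309 -0.00229065  1.10501573 -1.3907477 ]
```

```bash

python3 -m jog '[[[-1,0,-0.0018,-0.0008,0],[-1,0,-0.0018,-0.0008,0],[-1,0,-0.0018,-0.0008,0]]]' | grep -E "pos|cont|open"
cat > q.py <<'E'
from h import *
s=robot.observe();f=s["contact_force"];y=s["tool_rot"][2];X=np.array([np.cos(y),np.sin(y)]);Y=np.array([np.sin(y),-np.cos(y)])
print("yaw",round(y,3),"Mz",round(s["torque"][2],3),"f tool xy z",(f[:2]@X).round(1),(f[:2]@Y).round(1),f[2].round(1),"M",s["torque"].round(2),"pos",s["tool_pos"].round(4),"j6",s["qpos"][5].round(3),"t",round(s["time"],2))
E
python3 q.py
python3 -m jog '[[[-1,0,0,0,0.05],[-1,0,0,0,0.1],[-1,0,0,0,0.1]]]' >/dev/null; python3 q.py
python3 -m jog '[[[-1,0,0,0,0.05],[-1,0,0,0,0.1],[-1,0,0,0,0.1]]]' >/dev/null; python3 q.py
```

```text
tool_pos: [0.5668, 0.1586, 0.1322]
contact_force: [-1.9, 1.5, 5.4]
opening: 0.0101
yaw 3.107 Mz -0.129 f tool xy z 2.0 1.4 5.4 M [ 0.27  0.22 -0.13] pos [0.5668 0.1586 0.1322] j6 -1.394 t 16.55
yaw 3.005 Mz -0.06 f tool xy z 2.2 -0.4 4.8 M [ 0.08  0.23 -0.06] pos [0.5667 0.1584 0.1322] j6 -1.291 t 16.8
yaw 2.905 Mz 0.052 f tool xy z 1.7 -0.9 5.6 M [-0.05  0.22  0.05] pos [0.5667 0.1582 0.1322] j6 -1.191 t 17.05
```

```bash

python3 -m jog '[[[-1,0,0,0,0.06],[-1,0,0,0,0.12],[-1,0,0,0,0.18],[-1,0,0,0,0.2],[-1,0,0,0,0.2]]]' >/dev/null; python3 q.py
python3 -m jog '[[[-1,0,0,0,0.06],[-1,0,0,0,0.12],[-1,0,0,0,0.18],[-1,0,0,0,0.2],[-1,0,0,0,0.2]]]' >/dev/null; python3 q.py
```

```text
yaw 2.706 Mz 0.008 f tool xy z 1.1 -2.3 5.8 M [-0.29  0.33  0.01] pos [0.5666 0.1579 0.1322] j6 -0.993 t 17.47
yaw 2.506 Mz -0.03 f tool xy z 0.1 -4.2 7.7 M [-0.57  0.46 -0.03] pos [0.5664 0.1575 0.1322] j6 -0.793 t 17.88
```

```bash

python3 -m jog '[[[-1,0,-0.001,-0.0006,0],[-1,0,-0.0015,-0.001,0],[-1,0,-0.0015,-0.001,0]]]' >/dev/null; python3 q.py
python3 -m jog '[[[-1,0,0,0,0.06],[-1,0,0,0,0.12]]]' ; python3 q.py
python3 -m jog '[[[-1,0,0,0,0.06],[-1,0,0,0,0.12]]]' >/dev/null; python3 q.py
```

```text
yaw 2.507 Mz 0.002 f tool xy z -1.6 4.8 -3.5 M [ 0.42 -0.81  0.  ] pos [0.5662 0.1574 0.1323] j6 -0.796 t 18.13
time: 18.3
tool_pos: [0.5661, 0.1572, 0.1323]
tool_rot: [3.141, 0.0, 2.385]
contact_force: [3.7, 0.8, -2.9]
opening: 0.0097
grip_force: 56.4
yaw 2.385 Mz 0.098 f tool xy z -2.1 3.2 -2.9 M [ 0.17 -0.66  0.1 ] pos [0.5661 0.1572 0.1323] j6 -0.673 t 18.3
yaw 2.264 Mz 0.121 f tool xy z -1.4 1.9 -2.0 M [ 0.04 -0.51  0.12] pos [0.5659 0.1571 0.1323] j6 -0.553 t 18.47
```

Mz now about 0.1 and lateral forces are small. Continue in measured steps.

```bash

python3 -m jog '[[[-1,0,0,0,0.06],[-1,0,0,0,0.12]]]' >/dev/null; python3 q.py
python3 -m jog '[[[-1,0,-0.0004,0,0.06],[-1,0,-0.0004,0,0.12]]]' >/dev/null; python3 q.py
python3 -m jog '[[[-1,0,-0.0004,0,0.06],[-1,0,-0.0004,0,0.12]]]' >/dev/null; python3 q.py
python3 -m jog '[[[-1,0,-0.0004,0,0.06],[-1,0,-0.0004,0,0.12]]]' >/dev/null; python3 q.py
```

```text
yaw 2.144 Mz 0.127 f tool xy z -0.8 1.8 -1.7 M [-0.09 -0.43  0.13] pos [0.5657 0.1569 0.1323] j6 -0.433 t 18.63
yaw 2.024 Mz 0.153 f tool xy z -1.5 2.1 -1.4 M [-0.01 -0.43  0.15] pos [0.5655 0.1568 0.1323] j6 -0.313 t 18.8
yaw 1.904 Mz 0.123 f tool xy z -0.3 2.9 -2.4 M [ 0.01 -0.53  0.12] pos [0.5653 0.1566 0.1323] j6 -0.194 t 18.97
yaw 1.784 Mz 0.188 f tool xy z 1.0 3.3 -2.8 M [ 0.05 -0.57  0.19] pos [0.565  0.1566 0.1323] j6 -0.074 t 19.13
```

```bash

python3 -m jog '[[[-1,0,0.0004,0,0.04],[-1,0,0.0004,0,0.08]]]' >/dev/null; python3 q.py
python3 -m jog '[[[-1,0,0,0,0.04],[-1,0,0,0,0.08]]]' >/dev/null; python3 q.py
python3 -m jog '[[[-1,0,0,0,0.04],[-1,0,0,0,0.08]]]' >/dev/null; python3 q.py
python3 -m jog '[[[-1,0,0,0,0.04],[-1,0,0,0,0.08]]]' >/dev/null; python3 q.py
```

```text
yaw 1.705 Mz 0.141 f tool xy z -0.5 2.2 -1.0 M [-0.02 -0.2   0.14] pos [0.5649 0.1566 0.1323] j6 0.005 t 19.3
yaw 1.625 Mz 0.196 f tool xy z 0.0 0.8 -0.8 M [-0.08 -0.16  0.2 ] pos [0.5647 0.1565 0.1323] j6 0.085 t 19.47
yaw 1.546 Mz 0.194 f tool xy z 0.8 0.3 -0.7 M [ 0.04 -0.06  0.19] pos [0.5646 0.1565 0.1322] j6 0.165 t 19.63
yaw 1.466 Mz 0.272 f tool xy z 0.0 -0.2 -0.3 M [ 0.02 -0.01  0.27] pos [0.5644 0.1565 0.1323] j6 0.245 t 19.8
```

```bash

python3 -m jog '[[[-1,0,0,0,0.025],[-1,0,0,0,0.05]]]' >/dev/null; python3 q.py
python3 -m jog '[[[-1,0,0,0,0.025],[-1,0,0,0,0.05]]]' >/dev/null; python3 q.py
python3 -m jog '[[[-1,0,0,0,0.025],[-1,0,0,0,0.05]]]' >/dev/null; python3 q.py
```

```text
yaw 1.416 Mz 0.26 f tool xy z 0.3 -0.3 -0.0 M [-0.12  0.17  0.26] pos [0.5643 0.1565 0.1323] j6 0.295 t 19.97
yaw 1.366 Mz 0.216 f tool xy z 0.7 -1.3 0.6 M [-0.03  0.31  0.22] pos [0.5642 0.1565 0.1323] j6 0.345 t 20.13
yaw 1.315 Mz 0.11 f tool xy z 0.4 -2.3 -0.4 M [-0.09  0.36  0.11] pos [0.5642 0.1566 0.1323] j6 0.395 t 20.3
```

```bash

python3 -m jog '[[[-1,0,0,0,0.025],[-1,0,0,0,0.05]]]' >/dev/null; python3 q.py
python3 -m jog '[[[-1,0,0,0,0],[-1,0,0,0,0]]]' >/dev/null; python3 q.py
```

```text
yaw 1.265 Mz 0.051 f tool xy z -0.3 -2.4 1.5 M [-0.05  0.48  0.05] pos [0.564  0.1566 0.1323] j6 0.446 t 20.47
yaw 1.267 Mz -0.05 f tool xy z -0.7 -3.0 -0.1 M [-0.05  0.73 -0.05] pos [0.5641 0.1566 0.1323] j6 0.443 t 20.63
```

One click: torque peaked at about 0.27 and fell to about 0.05 or less, at a slip near 0.38. Let go and retreat upward.

```bash

python3 -m jog '[[[-0.4,0,-0.0004,0,0],[-0.4,0,-0.0004,0,0],[-0.4,0,-0.0004,0,0],[0,0,-0.0004,0,0],[0,0,-0.0004,0,0]]]'
python3 -m jog '[[[0,0,0,0,0],[0,0,0,-0.03,0],[0,0,0,-0.06,0],[0,0,0,-0.09,0],[0,0,0,-0.12,0]]]'
python3 -m jog '[[[0,-0.04,0,0,0],[0,-0.08,0,0,0],[0,-0.11,0,0,0],[0,-0.11,0,0,0],[0,-0.11,0,0,0]]]'
python3 - <<'E'
from h import *
s=robot.observe();im=robot.read_camera("wrist")[:,:,::-1];t=robot.read_camera("top")[:,:,::-1];c=cam("wrist",s)
print(proj(c,[[.5655,.160,.152],[.457,.127,.056]]),s["tool_pos"])
cv2.imwrite("pics/end.png",np.hstack([cv2.resize(im[0:250,100:350],(400,400),interpolation=2),cv2.resize(t[90:250,130:290],(400,400),interpolation=2)]))
E
```

```text
time: 21.05
tool_pos: [0.5649, 0.1567, 0.1328]
tool_rot: [3.141, -0.0, 1.267]
contact_force: [0.1, -0.0, 0.6]
opening: 0.0368
grip_force: 0.0
time: 21.47
tool_pos: [0.5644, 0.1567, 0.2541]
tool_rot: [-3.142, -0.0, 1.267]
contact_force: [1.7, -0.3, 0.7]
opening: 0.0457
grip_force: 0.0
time: 21.88
tool_pos: [0.5316, 0.0505, 0.2531]
tool_rot: [3.141, -0.0, 1.264]
contact_force: [0.2, -0.1, 0.7]
opening: 0.0457
grip_force: 0.0
[[254.26477402  51.24027976]
 [176.66584995 125.92412752]] [0.53155246 0.05050117 0.2530851 ]
```

View pics/end.png

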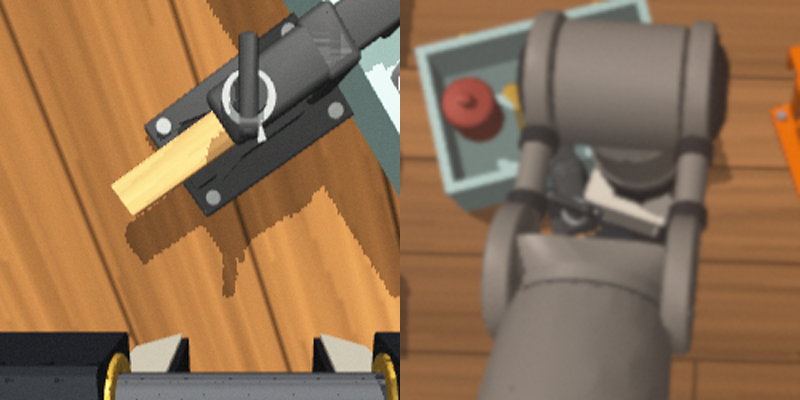

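The runner's tail shows at crop (122,200), i.e. pixel (176,125), and the prediction for fully home was (177,126). The pointer tab at (262,135) sits about 0.35 rad from the bar, which means exactly one click. The gripper is clear.

```bash
python3 -c "
from cell import robot
print(robot.hand_in())"
```

```text
the job is handed in; nothing more can be done
None
```

The runner is fully home in the black clamp and clamped with one click of the clutch; the gripper is clear of everything, and the job was handed in at about 22 s (no verdict came back).

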